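# Snap the food box lid shut all the way round

### The arm

A 7-joint arm with a two-finger parallel gripper is mounted at the origin on the work surface. World frame = base frame: x ahead of the robot, y to its left, z up, the work surface at z = 0. Lengths are in mm, angles in degrees, forces in N, time in s.
With the tool pointing down it reaches from about 425 to 800 mm from the base axis. Payload 8.3 kg.
Tool frame: the origin (TCP) lies midway between the tips of the shut fingers; the grasp point (between the pads) lies 19 mm behind it (r.tcp_to_grasp is the z of the grasp point in the tool frame, in mm); z points along the fingers, y is the line along which they close (so a half turn about z gives the same grasp; the last joint's range is limited). The gripper opens to 85 mm and grips with 20 to 120 N. Pads are 22 mm wide; open, the fingers measure 114 mm over their backs; the gripper's body (76 mm by 85 mm) begins 54 mm behind the grasp point. The pads swing forward as they close: fully open they stand 13 mm farther back than shut.
Start: joints at [-79.406, 21.967, 0.94, 78.501, -0.361, 79.538, -2.664], TCP at [153.243, 605.904, 231.279] pointing down, gripper open.
Joint ranges: [-169.22, 169.22], [-14.56, 117.87], [-87.37, 89.26], [10.42, 133.3], [-82.24, 262.24], [0.94, 117.77], [-172.7, 172.7]. Speed limits (degrees/s): [136.94, 136.94, 172.46, 172.46, 180, 180, 180].

### API

Orientations are given as [roll, pitch, yaw] about the fixed x, y, z axes, in that order (R = Rz(yaw) Ry(pitch) Rx(roll)).
In Python, from bench import r, read_camera, job_done gives the robot as it stands.
- The arm moves only by the tool step_arm, never from a script. Its argument "deltas" is a list of rows, each an object of numbers: "dx", "dy", "dz": the shift along the tool's x, y, z in mm; "turn": the turn about the tool's z in degrees; "fingers": the finger opening in mm, from 0 to 85.4. In form: [{"dx": .., "dy": .., "dz": .., "turn": .., "fingers": ..}, ...]. A call has 1 to 5 rows; each row shifts and turns the commanded pose from where the row before left it, along the tool's axes as they then stand; what a row does not reach is not made up. A row lasts 1/8 s, in which the tool goes at most 62.5 mm and 10.7 degrees, less where a joint would pass 70% of its speed; a pose out of reach is approached as far as the arm can. A call is refused whole if a number of a shift passes 62.5 or a number of a turn 10.7, either way. A call with a gripper value outside its range is refused whole. The fingers move at their own pace and stop on an object; "newtons" is the grip in N (left out, the last holds). Time passes only in rows, so rows that do not move let the fingers close. It gives the time, the measured TCP pose, the force, the opening and the grip force at its end, in the units of the state.
- r.sense(): the state, without advancing time (a new reading comes with each control period).
- read_camera(name): name is "side" or "top" or "wrist"; returns a dict with "color" (400x640x3 uint8, red, green, blue), "vfov" (degrees; the focal length in pixels is half the picture's height over the tangent of half this angle, whatever the lens; pixels are square), "cx", "cy" (the principal point, pixels), "rvec" (rotation vector, rad) and "tvec" (3), from world to camera coordinates, as OpenCV has them; the wrist camera has in their place "mount" (4x4, takes a point from camera to tool coordinates, whose origin is the TCP and whose axes are the flange's). Camera axes: x right, y down, z forward; pixel columns grow to the right and rows downward; lengths in mm; the calibration is good to about 2 mm. A picture is of the moment at which its call begins: read the wrist's pose just before it. There is no depth.
- job_done(): hands the job in; it is judged then, once.
The state is a dict: "time_s": time; "q": joint angles; "dq": joint speeds; "tau": joint torques, N m; "tcp_pos": TCP position; "eef_rot": TCP orientation; "ft_force": force on the tool from outside, world axes, zero at the start; "moment": the same for the moment, N m; "opening": opening from 0.0 (shut) to 1.0 (fully open); "finger_force": force on a finger pad.
Only numpy, scipy, OpenCV 4.12 (cv2) and the standard library are available. Lean on these libraries where they do the work, as an engineer would, in place of code of your own. Each camera call takes 0.05 s, during which the arm holds its last target. There are 200 camera calls.

### The job

The lid of the larger food box on the break-room counter is only resting in place: press down each of the four raised rim sections with the fingertips until every one has clicked fully shut, level with the corners. Only press: leave the box standing where it is, do not pick it up, tip it or shove it along, and do not disturb the other things on the counter. Finish with the hand clear of everything.

Things in the scene. Friction and masses are not known exactly. Their poses are not given: they have to be found in the camera images.
- food_box: the larger food storage box (pale solid-sided base 124 x 184 mm, grey-green lid), full, about 1 kg, loose on the counter. Lid outline 130 mm along its own x, 190 mm along its own y. Origin at the centre of its underside, z up. Pressing straight down on the rim does not tip it. Four straight rim sections between the lid's corners stand 8 mm proud (top at 82 mm) and must go down to 74 mm.
- lid_middle (a point): centre of the lid's sunken middle panel (88 x 148 mm), 70 mm above the box's underside. The panel and the lid's four 22 mm square corners (top 74 mm above the underside) already sit home and do not move
- long_px (a joint): the long rim section on the box's +x side: how far it is pressed down, in m: 0 raised, 0.008 fully shut. It snaps: resists with up to about 10 N, goes over centre at about 5 mm, then pulls itself shut and stays; let go earlier and it springs back up. It moves straight down as a whole wherever pressed.
- long_px_top (a point): centre of the top face (20 x 142 mm in the box's x, y) of that section; moves down with it; raised it is at (+55, 0, 82) mm in the box's frame
- long_mx (a joint): the long rim section on the box's -x side: how far it is pressed down, in m: 0 raised, 0.008 fully shut. It snaps: resists with up to about 10 N, goes over centre at about 5 mm, then pulls itself shut and stays; let go earlier and it springs back up. It moves straight down as a whole wherever pressed.
- long_mx_top (a point): centre of the top face (20 x 142 mm in the box's x, y) of that section; moves down with it; raised it is at (-55, 0, 82) mm in the box's frame
- short_py (a joint): the short rim section on the box's +y side: how far it is pressed down, in m: 0 raised, 0.008 fully shut. It snaps: resists with up to about 10 N, goes over centre at about 5 mm, then pulls itself shut and stays; let go earlier and it springs back up. It moves straight down as a whole wherever pressed.
- short_py_top (a point): centre of the top face (82 x 20 mm in the box's x, y) of that section; moves down with it; raised it is at (0, +85, 82) mm in the box's frame
- short_my (a joint): the short rim section on the box's -y side: how far it is pressed down, in m: 0 raised, 0.008 fully shut. It snaps: resists with up to about 10 N, goes over centre at about 5 mm, then pulls itself shut and stays; let go earlier and it springs back up. It moves straight down as a whole wherever pressed.
- short_my_top (a point): centre of the top face (82 x 20 mm in the box's x, y) of that section; moves down with it; raised it is at (0, -85, 82) mm in the box's frame
- small_box: bystander: a smaller food box of the same make, 105 x 145 x 54 mm, its one-piece lid already fully shut; origin under its centre
- mug: bystander: white mug, 80 mm across, 90 mm tall; origin under its centre
- jar: bystander: amber glass jar, 64 mm across, 100 mm tall; origin under its centre
- bowl: bystander: blue bowl, 130 mm across, 50 mm tall; origin under its centre
- shaker: bystander: white salt shaker, 36 mm across, 62 mm tall, standing close beside the food box; origin under its centre
- spoon: bystander: steel spoon lying on the counter; origin at its underside
- can: bystander: aluminium drinks can, 66 mm across, 85 mm tall; origin under its centre
Not all that is in view belongs to the job. Leave any blue look-alike of the food_box alone.

How it is judged (in metres and radians):
At the end, for the whole second after the job is handed in: All four rim sections are pressed down at least 6.5 mm of their 8 mm travel (snapped shut); the box stands upright (within 0.05 rad) on the counter, at rest, within 30 mm of where it stood (value of joint each of long_px, long_mx, short_py, short_my above 0.0065 m and angle between food_box's own z axis and vertical below 0.05 rad and height (world z) of food_box below 0.006 m and distance of food_box from where it was at the start of the episode below 0.03 m and linear speed of food_box below 0.02 m/s); the robot touches nothing.
It fails at once if the food box is lifted off the counter (over 12 mm) (height (world z) of food_box above 0.012 m).
It fails at once if the food box is tipped by over 0.2 rad (angle between food_box's own z axis and vertical above 0.2 rad).
It fails at once if the food box is shoved or carried over 40 mm (distance of food_box from where it was at the start of the episode above 0.04 m).
It fails at once if one of the other things on the counter is moved over 25 mm (distance of any of small_box, mug, jar, bowl, shaker, spoon, can from where it was at the start of the episode above 0.025 m).
It also fails if it takes over 38 s, if anything falls off the work surface, if the arm or the gripper's body presses on something with over 40 N, if the wrist force passes 120 N, or if a joint passes its speed limit or range.

## Working session

There is one attempt and no reset: what is moved stays moved. The work goes in short steps, Python scripts to look and compute and a tool call to move; the robot and the scene stay as the last step left them, time stands still between calls to the robot, and variables do not carry over. Pictures are saved under pics/ and viewed, at most 10 in all, crops included, and the job is handed in when it is done.

Besides the shell and the picture viewer there is one more tool, called after "Call:" as name(argument=value, ...), one argument or row to a line, values as JSON. step_arm: Moves the arm, as the interface text tells. Its arguments: {"type":"object","properties":{"deltas":{"type":"array","items":{"type":"object","properties":{"dx":{"type":"number"},"dy":{"type":"number"},"dz":{"type":"number"},"turn":{"type":"number"},"fingers":{"type":"number"}}}},"newtons":{"type":"number"}},"required":["deltas"]}

```bash
mkdir -p pics; cat > h.py <<'E'
import numpy as np, cv2
from bench import r, read_camera, job_done
from scipy.spatial.transform import Rotation as Ro
def cam(n):
    s=r.sense(); c=read_camera(n); h,w=c['color'].shape[:2]
    f=h/2/np.tan(np.radians(c['vfov'])/2)
    c['K']=np.array([[f,0,c['cx']],[0,f,c['cy']],[0,0,1]])
    if 'mount' in c:
        T=np.eye(4);T[:3,:3]=Ro.from_euler('xyz',s['eef_rot'],degrees=True).as_matrix();T[:3,3]=s['tcp_pos']
        M=T@np.array(c['mount']); c['R']=M[:3,:3].T; c['o']=M[:3,3]
    else:
        c['R']=cv2.Rodrigues(np.array(c['rvec'],float))[0]; c['o']=-c['R'].T@np.array(c['tvec'],float).ravel()
    return c
def ray(c,uv):
    uv=np.atleast_2d(uv).astype(float)
    return (np.c_[uv,np.ones(len(uv))]@np.linalg.inv(c['K']).T)@c['R']
def onplane(c,uv,z):
    d=ray(c,uv); return c['o']+d*((z-c['o'][2])/d[:,2])[:,None]
def proj(c,P):
    p=((np.atleast_2d(P)-c['o'])@c['R'].T)@c['K'].T; return p[:,:2]/p[:,2:]
def tri(c1,u1,c2,u2):
    d1=ray(c1,u1)[0];d2=ray(c2,u2)[0]
    t=np.linalg.lstsq(np.c_[d1,-d2],c2['o']-c1['o'],rcond=None)[0]
    a=c1['o']+t[0]*d1;b=c2['o']+t[1]*d2; return (a+b)/2,np.linalg.norm(a-b)
def save(c,n): cv2.imwrite('pics/'+n,c['color'][:,:,::-1])
E
python3 - <<'E'
from h import *
import pickle
D={n:cam(n) for n in('top','side','wrist')}
for n in D: print(n,D[n]['o'],D[n]['K'][0,0])
pickle.dump(D,open('d0.pkl','wb'))
im=np.hstack([cv2.resize(D[n]['color'],(640,400)) for n in('top',)])
save(D['top'],'top0.png'); save(D['side'],'side0.png')
print(r.sense())
E
```

```text
top [ 375.53896113   93.28384102 1527.81666989] 478.23664864533777
side [ 460.99205453 1034.95599852 1251.91694572] 482.24441088003687
wrist [ 83.42853002 623.50269361 373.65668066] 300.82564975078776
{'time_s': 0.15, 'q': array([-79.40570465,  22.00431941,   0.93752518,  78.54648051,
        -0.36018925,  79.53621298,  -2.66542968]), 'dq': array([ 0.13367139, -0.14556839,  0.03416026, -0.22421892, -0.07834957,
        0.04499121, -0.14369484]), 'tau': array([ 2.76907282e-03, -6.28156543e+01,  8.46421570e-01, -3.72171986e+01,
        1.68992073e-02,  1.08278167e-02, -1.27906151e-05]), 'tcp_pos': array([153.16364103, 605.55814974, 230.51489444]), 'eef_rot': array([-1.79915811e+02,  1.06870723e-03,  1.65805099e+02]), 'ft_force': array([-0.0103883 ,  0.96596837, -0.218293  ]), 'moment': array([-0.00561334, -0.00058984, -0.03598746]), 'finger_force': 0.0, 'opening': 1.000736500046237}
```

View pics/top0.png

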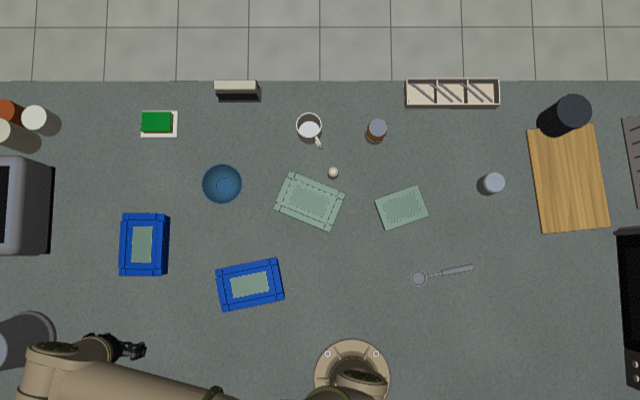

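View pics/side0.png

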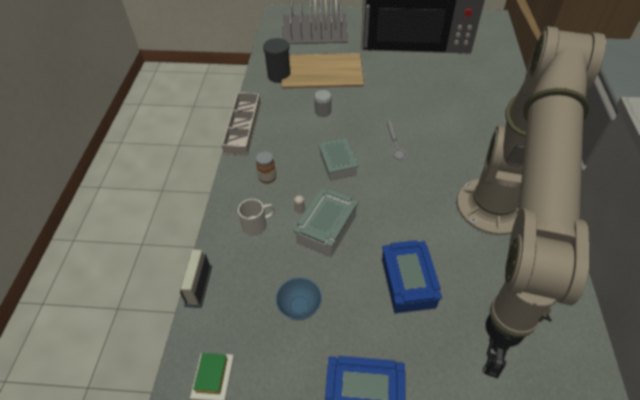

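The top view shows the green food box around (310,201), the shaker at (333,172) beside its far-right edge, the small green box at (402,207) and two blue look-alikes. In the side view the food box is at about (327,221).

```bash
python3 - <<'E'
from h import *
import pickle
D=pickle.load(open('d0.pkl','rb'))
def seg(c,seed):
    hsv=cv2.cvtColor(c['color'],cv2.COLOR_RGB2HSV); print('hsv',hsv[seed[1],seed[0]])
    m=cv2.inRange(hsv,(60,30,90),(90,140,255))
    m=cv2.morphologyEx(m,cv2.MORPH_CLOSE,np.ones((3,3)))
    n,l,st,ce=cv2.connectedComponentsWithStats(m); k=l[seed[1],seed[0]]; print(k,st[k],ce[k])
    return max(cv2.findContours((l==k).astype(np.uint8),0,2)[0],key=cv2.contourArea),ce[k]
c=D['top'];ct,ce=seg(c,(310,201))
for z in(74,82):
    P=onplane(c,ct[:,0],z)[:,:2].astype(np.float32); print(z,cv2.minAreaRect(P))
ct2,ce2=seg(D['side'],(328,218)); 
print('tri',tri(c,cv2.minAreaRect(ct)[0],D['side'],cv2.minAreaRect(ct2)[0]))
print('shaker',onplane(c,(333,172),62))
E
```

```text
hsv [ 73  42 147]
6 [ 273  171   73   62 2657] [308.82687241 200.91795258]
74 ((539.0419921875, 128.2031707763672), (191.25994873046875, 132.36965942382812), 67.41304779052734)
82 ((538.142333984375, 128.01100158691406), (190.20748901367188, 131.6412811279297), 67.41305541992188)
hsv [ 71  37 109]
3 [ 295  197   62   45 1337] [327.69259536 219.37546746]
tri (array([535.77049257, 129.1332137 ,  53.35221578]), np.float64(10.504895429669634))
shaker [[629.7625819   53.24360971  62.        ]]
```

Outline at z=82 is 190 x 131.6 mm, matching the lid; centre about (538,128), long axis at 67.4°. I'm moving over it for a closer look.

Call:
step_arm(
  deltas=[
    {"dx": -40, "dy": -30, "fingers": 0},
    {"dx": -43, "dy": -31, "turn": 2, "fingers": 0},
    {"dx": -43, "dy": -31, "turn": 2, "fingers": 0},
    {"dx": -43, "dy": -31, "turn": 2, "fingers": 0},
    {"dx": -43, "dy": -31, "turn": 2, "fingers": 0},
  ],
  newtons=40,
)

```text
validation failed for argument at $.de...
```

Call:
step_arm(
  deltas=[
    {"dx": -45, "dy": -25, "fingers": 0},
    {"dx": -45, "dy": -25, "fingers": 0},
    {"dx": -45, "dy": -25, "fingers": 0},
    {"dx": -45, "dy": -25, "fingers": 0},
    {"dx": -20, "dy": -15, "fingers": 0},
  ],
)

```text
validation failed for argument at $.de...
```

Call:
step_arm(
  deltas=[
    {"dx": -40, "dy": -30, "dz": 0, "turn": 0, "fingers": 0},
    {"dx": -43, "dy": -31, "dz": 0, "turn": 2, "fingers": 0},
    {"dx": -43, "dy": -31, "dz": 0, "turn": 2, "fingers": 0},
    {"dx": -43, "dy": -31, "dz": 0, "turn": 2, "fingers": 0},
    {"dx": -43, "dy": -31, "dz": 0, "turn": 2, "fingers": 0},
  ],
  newtons=40,
)

```text
time_s: 0.78
tcp_pos: [313.1, 396.2, 231.1]
eef_rot: [-180.0, -0.0, 157.7]
ft_force: [0.8, 0.4, -0.2]
opening: -0.0
finger_force: 0.0
```

Call:
step_arm(
  deltas=[
    {"dx": -48, "dy": -23, "dz": 0, "turn": 0, "fingers": 0},
    {"dx": -48, "dy": -23, "dz": 0, "turn": 0, "fingers": 0},
    {"dx": -48, "dy": -23, "dz": 0, "turn": 0, "fingers": 0},
    {"dx": -48, "dy": -23, "dz": 0, "turn": 0, "fingers": 0},
    {"dx": -48, "dy": -23, "dz": 0, "turn": 0, "fingers": 0},
  ],
)

```text
time_s: 1.4
tcp_pos: [491.8, 199.3, 231.2]
eef_rot: [180.0, -0.0, 157.8]
ft_force: [1.1, 0.5, 0.2]
opening: -0.0
finger_force: 0.0
```

Call:
step_arm(
  deltas=[
    {"dx": -48, "dy": -23, "dz": 0, "turn": 0, "fingers": 0},
    {"dx": -48, "dy": -23, "dz": 0, "turn": 0, "fingers": 0},
    {"dx": 0, "dy": 0, "dz": 0, "turn": 0, "fingers": 0},
    {"dx": 0, "dy": 0, "dz": 0, "turn": 0, "fingers": 0},
  ],
)

```text
time_s: 1.9
tcp_pos: [562.2, 122.1, 230.8]
eef_rot: [-180.0, -0.1, 157.8]
ft_force: [0.0, 0.7, -0.3]
opening: -0.002
finger_force: 0.0
```

```bash
python3 - <<'E'
from h import *
import pickle
D={'w':cam('wrist'),'s':r.sense(),'t':cam('top')}
pickle.dump(D,open('d1.pkl','wb')); save(D['w'],'w1.png'); print(D['s']['tcp_pos'],D['w']['o'],D['w']['R'][2])
E
```

```text
[561.89961434 122.98068576 230.91401327] [495.71430282 149.39269891 374.1342378 ] [ 0.26093436 -0.10685392 -0.95942457]
```

View pics/w1.png

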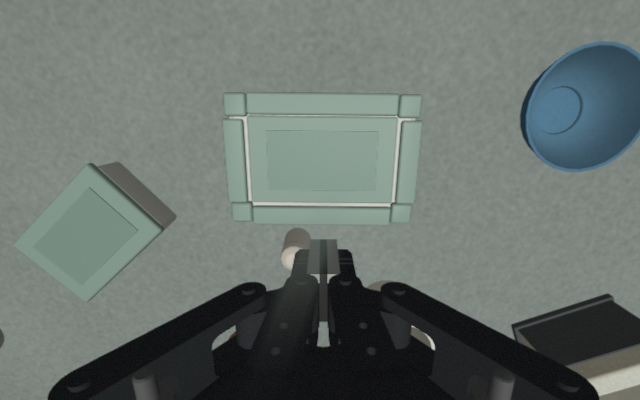

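The wrist view shows the lid upright: outline corners about (224,94), (420,95), (410,223), (233,221). The raised sections lie between the corner squares, the shut fingertips are at (323,245), and the shaker is at (296,245) next to the box's near edge.

```bash
python3 - <<'E'
from h import *
import pickle
D0=pickle.load(open('d0.pkl','rb'));D=pickle.load(open('d1.pkl','rb'))
w=D['w'];t=D0['top'];s=D['s']
def hull(c,seed,lo,hi):
    m=cv2.inRange(cv2.cvtColor(c['color'],cv2.COLOR_RGB2HSV),lo,hi)
    m=cv2.morphologyEx(m,cv2.MORPH_CLOSE,np.ones((5,5)))
    l=cv2.connectedComponents(m)[1]; k=l[seed[1],seed[0]]
    return cv2.convexHull(max(cv2.findContours((l==k).astype(np.uint8),0,2)[0],key=cv2.contourArea))
hw=hull(w,(320,160),(60,30,60),(90,160,255)); print(cv2.boundingRect(hw))
ht=hull(t,(310,201),(60,30,90),(90,140,255))
for z in(74,82): print(z,cv2.minAreaRect(onplane(w,hw[:,0],z)[:,:2].astype(np.float32)))
# heights: same outline corners in two views
R=cv2.boxPoints(cv2.minAreaRect(onplane(t,ht[:,0],76)[:,:2].astype(np.float32)))
q=cv2.approxPolyN(hw,4).reshape(-1,2)
print(q)
Q=onplane(w,q,76)
for u,P in zip(q,Q):
    i=np.argmin(np.linalg.norm(R-P[:2],axis=1)); uv=proj(t,[*R[i],76])[0]
    print(u,P[:2],tri(w,u,t,uv))
h=hull(w,(90,230),(60,30,100),(90,160,255));print('small',cv2.boundingRect(h))
print('shaker top ~',onplane(w,[(296,235)],62), 'tip px',proj(w,s['tcp_pos']))
E
```

```text
(222, 92, 200, 134)
74 ((539.8329467773438, 129.64297485351562), (193.3941650390625, 132.37161254882812), 67.20756530761719)
82 ((538.656982421875, 130.16943359375), (188.2393035888672, 128.84326171875), 67.20755004882812)
[[425  94]
 [412 225]
 [230 224]
 [219  91]]
[425  94] [516.51604638 243.85093187] (array([514.79606413, 240.99733475,  84.45795188]), np.float64(2.2720468420278954))
[412 225] [637.16144823 193.27030069] (array([635.53737882, 191.67938569,  79.9776823 ]), np.float64(2.0782999860369644))
[230 224] [563.41502634  15.48551722] (array([563.64504436,  14.5403173 ,  73.99157244]), np.float64(0.4567086545175752))
[219  91] [441.35104865  66.67432312] (array([441.00466315,  65.53045744,  72.70844043]), np.float64(0.6850417195356706))
small (13, 164, 148, 138)
shaker top ~ [[606.21634559  71.56699764  62.        ]] tip px [[324.13737858 254.16985612]]
```

Both views agree: centre (539,129.5), long axis 67.3°, rim heights 73–84 mm. First press is the far long section, on the half away from the shaker.

Call:
step_arm(
  deltas=[
    {"dx": -16, "dy": 11, "dz": 40, "turn": 0.5, "fingers": 0},
    {"dx": -15, "dy": 11, "dz": 45, "turn": 0, "fingers": 0},
    {"dx": 0, "dy": 0, "dz": 40, "turn": 0, "fingers": 0},
    {"dx": 0, "dy": 0, "dz": 10, "turn": 0, "fingers": 0},
    {"dx": 0, "dy": 0, "dz": 0, "turn": 0, "fingers": 0},
  ],
)

```text
time_s: 2.62
tcp_pos: [599.3, 131.2, 96.8]
eef_rot: [180.0, -0.0, 157.4]
ft_force: [-0.2, 0.1, 1.5]
opening: -0.0
finger_force: 0.0
```

```bash
cat > loc.py <<'E'
from h import *
s=r.sense();C=np.array([539,129.5]);t=np.radians(157.3)
A=np.array([np.cos(t),np.sin(t)]);U=np.array([np.sin(t),-np.cos(t)])
d=s['tcp_pos'][:2]-C; print('a,u,z',d@A,d@U,s['tcp_pos'][2],s['eef_rot'],s['ft_force'])
E
python3 loc.py; python3 -c "
from h import *
save(cam('wrist'),'w2.png')"
```

```text
a,u,z -54.95099233061786 24.794340447608846 96.79126981624472 [ 1.79996047e+02 -2.06462382e-02  1.57375081e+02] [-0.17547487  0.1353745   1.54311824]
```

View pics/w2.png

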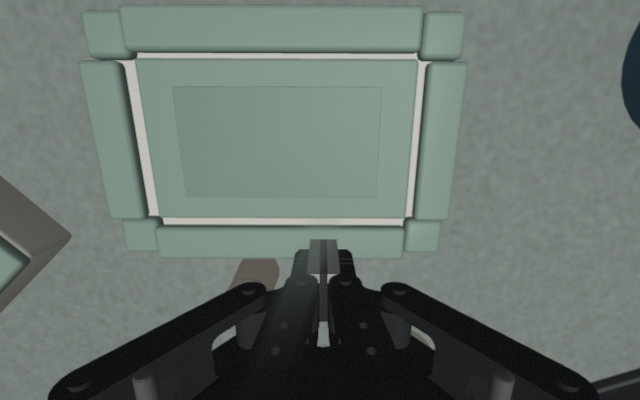

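The fingertips (323,255) hang over the far long section, which spans rows 226–257, and the shaker is clear at (255,272). Pressing now.

Call:
step_arm(
  deltas=[
    {"dx": 0, "dy": 0, "dz": 10, "turn": 0, "fingers": 0},
    {"dx": 0, "dy": 0, "dz": 4, "turn": 0, "fingers": 0},
    {"dx": 0, "dy": 0, "dz": 3, "turn": 0, "fingers": 0},
  ],
)

```text
time_s: 3.05
tcp_pos: [599.8, 130.4, 79.8]
eef_rot: [180.0, 0.0, 157.3]
ft_force: [-1.7, 0.2, 5.6]
opening: 0.001
finger_force: 2.4
```

Call:
step_arm(
  deltas=[
    {"dx": 0, "dy": 0, "dz": 2, "turn": 0, "fingers": 0},
    {"dx": 0, "dy": 0, "dz": 2, "turn": 0, "fingers": 0},
    {"dx": 0, "dy": 0, "dz": 2, "turn": 0, "fingers": 0},
  ],
)

```text
time_s: 3.42
tcp_pos: [599.6, 130.3, 73.9]
eef_rot: [180.0, 0.0, 157.3]
ft_force: [-6.8, -1.6, 16.5]
opening: 0.002
finger_force: 8.8
```

Call:
step_arm(
  deltas=[
    {"dx": 0, "dy": 0, "dz": 1, "turn": 0, "fingers": 0},
    {"dx": 0, "dy": 0, "dz": 0, "turn": 0, "fingers": 0},
  ],
)

```text
time_s: 3.68
tcp_pos: [599.6, 130.3, 73.9]
eef_rot: [180.0, 0.0, 157.3]
ft_force: [-6.9, -0.8, 14.8]
opening: 0.003
finger_force: 7.7
```

Bottomed at z=73.9 with 15 N, so it is shut. Next is the +u short end.

Call:
step_arm(
  deltas=[
    {"dx": 0, "dy": 0, "dz": -22, "turn": 0, "fingers": 0},
    {"dx": 27, "dy": 30, "dz": 0, "turn": 0, "fingers": 0},
    {"dx": 28, "dy": 30, "dz": 0, "turn": 0, "fingers": 0},
    {"dx": 0, "dy": 0, "dz": 7, "turn": 0, "fingers": 0},
    {"dx": 0, "dy": 0, "dz": 5, "turn": 0, "fingers": 0},
  ],
)

```text
time_s: 4.3
tcp_pos: [571.8, 206.5, 81.7]
eef_rot: [-180.0, -0.0, 157.3]
ft_force: [-0.8, 0.7, 1.9]
opening: -0.0
finger_force: 1.3
```

```bash
python3 loc.py; python3 -c "
from h import *
save(cam('wrist'),'w3.png')"
```

```text
a,u,z -0.5851386935048866 83.68374147774124 81.6758547667293 [-1.79951278e+02 -6.14067532e-03  1.57316070e+02] [-0.76118664  0.72803785  1.93936637]
```

View pics/w3.png

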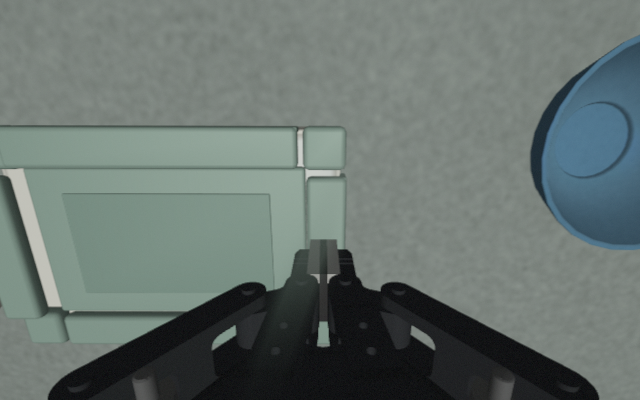

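The fingertips (323,255) touch the short section (columns 308–345), and contact at z=81.7 confirms the rim height. Pressing.

Call:
step_arm(
  deltas=[
    {"dx": 0, "dy": 0, "dz": 2, "turn": 0, "fingers": 0},
    {"dx": 0, "dy": 0, "dz": 2, "turn": 0, "fingers": 0},
    {"dx": 0, "dy": 0, "dz": 2, "turn": 0, "fingers": 0},
    {"dx": 0, "dy": 0, "dz": 2, "turn": 0, "fingers": 0},
    {"dx": 0, "dy": 0, "dz": 1, "turn": 0, "fingers": 0},
  ],
)

```text
time_s: 4.97
tcp_pos: [572.2, 206.5, 74.0]
eef_rot: [180.0, 0.0, 157.3]
ft_force: [-5.3, -2.6, 14.0]
opening: 0.0
finger_force: 7.0
```

Call:
step_arm(
  deltas=[
    {"dx": 0, "dy": 0, "dz": -22, "turn": 0, "fingers": 0},
    {"dx": 28, "dy": -42, "dz": 0, "turn": 0, "fingers": 0},
    {"dx": 28, "dy": -42, "dz": 0, "turn": 0, "fingers": 0},
    {"dx": 0, "dy": 0, "dz": 7, "turn": 0, "fingers": 0},
    {"dx": 0, "dy": 0, "dz": 5, "turn": 0, "fingers": 0},
  ],
)

```text
time_s: 5.6
tcp_pos: [488.4, 151.5, 83.3]
eef_rot: [179.9, 0.0, 157.3]
ft_force: [0.4, 0.8, -0.5]
opening: -0.001
finger_force: 0.0
```

```bash
python3 loc.py; python3 -c "
from h import *
save(cam('wrist'),'w4.png')"
```

```text
a,u,z 55.19112779058674 0.7491767250907663 83.33695789101844 [1.79937188e+02 3.61107882e-02 1.57316200e+02] [ 0.37139913  0.75536595 -0.45060174]
```

View pics/w4.png

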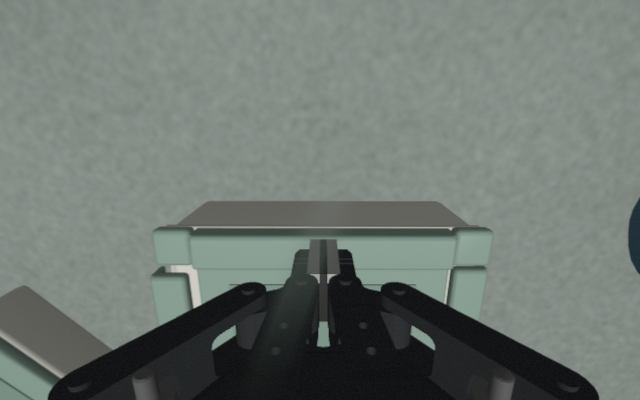

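The short end bottomed at 74.0 with 14 N. The tips (323,254) are now over the near long section (rows 229–268). Pressing it, then on to the last short end.

Call:
step_arm(
  deltas=[
    {"dx": 0, "dy": 0, "dz": 3, "turn": 0, "fingers": 0},
    {"dx": 0, "dy": 0, "dz": 2, "turn": 0, "fingers": 0},
    {"dx": 0, "dy": 0, "dz": 2, "turn": 0, "fingers": 0},
    {"dx": 0, "dy": 0, "dz": 2, "turn": 0, "fingers": 0},
    {"dx": 0, "dy": 0, "dz": 1, "turn": 0, "fingers": 0},
  ],
)

```text
time_s: 6.28
tcp_pos: [488.0, 150.9, 74.0]
eef_rot: [180.0, -0.0, 157.3]
ft_force: [-6.8, -1.9, 18.2]
opening: -0.0
finger_force: 8.9
```

Call:
step_arm(
  deltas=[
    {"dx": 0, "dy": 0, "dz": -22, "turn": 0, "fingers": 0},
    {"dx": -28, "dy": -42, "dz": 0, "turn": 0, "fingers": 0},
    {"dx": -27, "dy": -42, "dz": 0, "turn": 0, "fingers": 0},
    {"dx": 0, "dy": 0, "dz": 7, "turn": 0, "fingers": 0},
    {"dx": 0, "dy": 0, "dz": 5, "turn": 0, "fingers": 0},
  ],
)

```text
time_s: 6.9
tcp_pos: [505.9, 52.6, 82.7]
eef_rot: [-180.0, -0.0, 157.3]
ft_force: [-0.4, 0.6, 0.0]
opening: -0.002
finger_force: 0.0
```

```bash
python3 loc.py; python3 -c "
from h import *
save(cam('wrist'),'w5.png')"
```

```text
a,u,z 0.8078956772552622 -83.72058343610288 82.69438284560846 [-1.79995263e+02 -4.04749199e-02  1.57278869e+02] [-0.3731192   0.60328689  0.00959164]
```

View pics/w5.png

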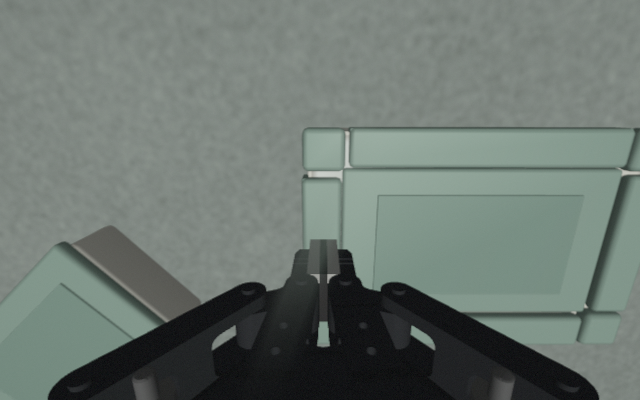

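The near long section is shut (74.0 mm, 18 N). The tips are centred over the last short section (columns 304–342) and clear of the small box. Pressing, then retreating upward.

Call:
step_arm(
  deltas=[
    {"dx": 0, "dy": 0, "dz": 2, "turn": 0, "fingers": 0},
    {"dx": 0, "dy": 0, "dz": 2, "turn": 0, "fingers": 0},
    {"dx": 0, "dy": 0, "dz": 2, "turn": 0, "fingers": 0},
    {"dx": 0, "dy": 0, "dz": 2, "turn": 0, "fingers": 0},
    {"dx": 0, "dy": 0, "dz": 2, "turn": 0, "fingers": 0},
  ],
)

```text
time_s: 7.58
tcp_pos: [506.4, 52.3, 73.9]
eef_rot: [180.0, 0.0, 157.3]
ft_force: [-9.5, -0.8, 24.8]
opening: -0.003
finger_force: 12.1
```

Call:
step_arm(
  deltas=[
    {"dx": 0, "dy": 0, "dz": -30, "turn": 0, "fingers": 0},
    {"dx": -20, "dy": 25, "dz": -45, "turn": 0, "fingers": 0},
    {"dx": -20, "dy": 40, "dz": -45, "turn": 0, "fingers": 0},
    {"dx": 0, "dy": 20, "dz": -30, "turn": 0, "fingers": 0},
    {"dx": 0, "dy": 0, "dz": 0, "turn": 0, "fingers": 0},
  ],
)

```text
time_s: 8.2
tcp_pos: [577.2, 117.0, 224.7]
eef_rot: [179.8, 0.2, 157.5]
ft_force: [-0.1, -0.5, -0.8]
opening: 0.002
finger_force: 0.0
```

```bash
python3 loc.py; python3 -c "
from h import *
w=cam('wrist');save(w,'w6.png')
m=cv2.inRange(cv2.cvtColor(w['color'],cv2.COLOR_RGB2HSV),(60,30,60),(90,160,255));m=cv2.morphologyEx(m,cv2.MORPH_CLOSE,np.ones((5,5)))
c=max(cv2.findContours(m,0,2)[0],key=cv2.contourArea);print(cv2.minAreaRect(onplane(w,c[:,0],74)[:,:2].astype(np.float32)))"
```

```text
a,u,z -40.022411629089945 3.1869022678332617 224.67850441304444 [179.83624547   0.1908974  157.46248597] [-0.13267527 -0.5344898  -0.84089512]
((538.459228515625, 129.4715118408203), (187.95294189453125, 128.6605682373047), 67.13044738769531)
```

View pics/w6.png

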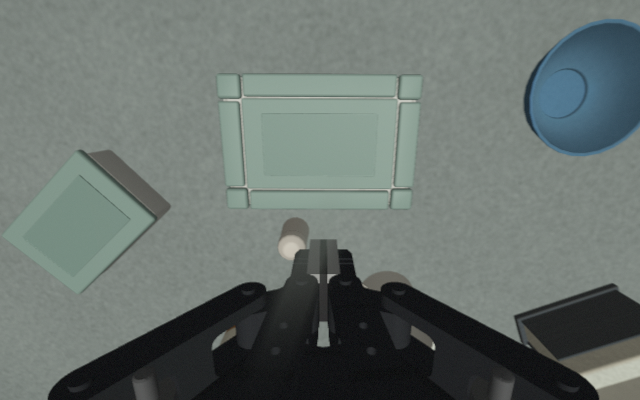

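All four sections are now level with the corners: the outline (219–421, rows 74–208) is straight and only thin seams remain. The box and shaker have not moved, and the hand is clear.

```bash
python3 -c "
from bench import job_done
print(job_done())"
```

```text
the job is handed in; nothing more can be done
None
```

I pressed all four rim sections down until they bottomed out at 74 mm, level with the corners; the box stayed where it was, the shaker beside it did not move, the hand finished clear, and the job is handed in (it returned no verdict).

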